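Clear the jammed vial chute

ROBOT

A 6-joint arm with a two-finger parallel gripper is mounted at the origin on a cart in front of the work surface, level with it; the furniture and walls round the work are solid. World frame = base frame: x ahead of the robot, y to its left, z up, the work surface at z = 0. Lengths are in m, angles in degrees, forces in N, time in s.
With the tool pointing down it reaches from about 0.4 to 0.825 m from the base axis. Payload 7 kg.
Tool frame: the origin (TCP) lies at the very end of the fingers, on their centre line; the grasp point (between the pads) lies 19 mm behind it; x points along the fingers, z is the direction in which the jaws open and shut, and the axes are right-handed (so a half turn about x gives the same grasp; the last joint's range is limited). The gripper opens to 88 mm and grips with 3 to 60 N. Pads are 19 mm wide; open, the fingers measure 130 mm over their backs; the gripper's body (78 mm by 193 mm) begins 47 mm behind the grasp point.
Start: joints at [80.621, 20.546, 0.682, 0, -70.136, -16.507], TCP at [0.295, 0.607, 0.227] pointing down, gripper open.
Joint ranges: [-176.03, 176.03], [-82.01, 121.73], [-58.28, 71.71], [-173.87, 95.51], [-174.79, -0.11], [-173.66, 173.66]. Speed limits (degrees/s): [136.94, 136.94, 172.46, 180, 180, 180].

INTERFACE

Orientations are given as [roll, pitch, yaw] about the fixed x, y, z axes, in that order (R = Rz(yaw) Ry(pitch) Rx(roll)).
In Python, from plant import * gives the robot as it stands.
- The arm moves only by the tool arm_command, never from a script. Its argument "commands" is one flat list of numbers, 5 for each row, row after row: the shift along the tool's x, y, z in mm, then the turn about the tool's x in degrees, then the opening in per cent of the stroke, from 0 (shut) to 100 (fully open). A call has 1 to 5 rows; each row shifts and turns the pose as measured when the row begins, along the tool's axes as they then stand; what a row does not reach is not made up. A row lasts 1/8 s, in which the tool goes at most 62.5 mm and 10.7 degrees, less where a joint would pass 70% of its speed; a pose out of reach is approached as far as the arm can. A call is refused whole if a number of a shift passes 62.5 or a number of a turn 10.7, either way. A call with a gripper value outside its range is refused whole. The fingers move at their own pace and stop on an object; the grip force is fixed at half the most. Time passes only in rows, so rows that do not move let the fingers close. It gives the time, the measured TCP pose, the force and the opening at its end, in the units of the state.
- get_obs(): the state, without advancing time (a new reading comes with each control period).
- snapshot(name): name is "side" or "top" or "wrist"; returns a dict with "frame" (400x640x3 uint8, blue, green, red), "fov_y" (degrees; the focal length in pixels is half the picture's height over the tangent of half this angle, whatever the lens; pixels are square), "cx", "cy" (the principal point, pixels), "dist" ([k1, k2, p1, p2, k3] as OpenCV has them; the pictures are not rectified), "world_to_cam" (4x4, takes a point from world to camera coordinates). Camera axes: x right, y up, looking along -z (the intrinsics and any distortion apply to the point x, -y, -z); pixel columns grow to the right and rows downward; lengths in m; the calibration is good to about 2 mm. A picture is of the moment at which its call begins. There is no depth.
- close_job(): hands the job in, once; it reports no verdict.
The state is a dict: "clock": time; "joint_pos": joint angles; "qvel": joint speeds; "tau": joint torques, N m; "tool_pos": TCP position; "orientation": TCP orientation; "force": force on the tool from outside, world axes, zero at the start; "moment": the same for the moment, N m; "opening": finger opening in m.
Only numpy, scipy, OpenCV 4.12 (cv2) and the standard library are available. Lean on these libraries where they do the work, as an engineer would, in place of code of your own. Each camera call takes 0.05 s, during which the arm holds its last target. There are 200 camera calls.

TASK

A yellow-lidded specimen jar has been dropped into the vial chute by mistake and is jammed against the blue guides: lift it out so that the amber vials behind it advance to the outlet, and stand the jar upright in the red reject tray. Then take the first amber vial that has arrived at the outlet, stand it upright in the green tray, and leave the other two vials standing in the chute, advanced to the end stop. Do not tip over the jar or any vial on the way, and do not shift the loose things standing around.

Things in the scene. Friction and masses are not known exactly. Their poses are not given: they have to be found in the camera images.
- chute: Fixed vial feed chute, aluminium base 68 x 313 mm. Its lane runs along its own y and feeds to -y (robot's right when unturned; turned up to 0.25 rad); x is across. Origin: underside, on the lane's centre line; base from y = -148 to +165 mm. Lane floor at z = 8 mm. Grey rails on both sides (x = 16.5 to 23 mm, top z = 38 mm). Smooth, low friction.
- guides (a point): Point midway between the two blue guides, at their top edge: (0, -73, 64) mm in the chute's frame. They stand on both sides of the lane from y = -92 to -54 mm, inner faces x = +-19 mm, outer (with steel brackets) x = +-26.5 mm.
- outlet (a point): Point on the lane floor where the middle of the first vial comes to stand against the blue end stop: (0, -120, 8) mm in the chute's frame. Stop face at y = -137.5 mm, stop top at z = 66 mm. A vial standing here can be gripped from above by its cap, across the lane, above the rails. The centrifuge (190 mm tall) stands behind the trays: front knobs from x = 0.51 m, sides at y = -0.05 and 0.155 m.
- follower (a joint): Black spring-loaded follower behind the last vial (top at z = 66 mm of the chute). It pushes the row to the outlet by itself with 0.75 to 1 N, up to 0.13 m/s; no need to touch it. Value in m, about 0 at the start, grows towards the outlet, about 0.15 when only two vials are left and stand at the outlet.
- jar: Off-white specimen jar with yellow screw lid, 70 mm high, about 50 g; body diameter 44 mm, lid 48 mm from 49 to 70 mm up. Origin: centre of its underside. Too wide for the lane, it starts upright on top of the grey rails (z = 38, y = -42 mm in the chute), pressed by the vials against the ends of the blue guides. Its lid is above all these and can be gripped across the lane.
- vial_1: First of three alike amber vials with white caps, 62 mm high, about 40 g, smooth glass (friction 0.2): body diameter 29 mm, cap diameter 34 mm from 49 to 62 mm above its origin. Origin at the centre of its underside. Starts upright in the lane right behind the jar and slides to the outlet within about 2 s once the jar is out.
- vial_2: Second amber vial, same as vial_1, right behind it in the lane; arrives at the outlet after vial_1 has been lifted out.
- vial_3: Third amber vial, same as vial_1, between vial_2 and the follower.
- reject_tray: Fixed shallow red tray, 110 x 110 mm outside, rim 14 mm high, walls and floor 4 mm thick. Origin at the centre of its underside. Red and green trays swap places.
- batch_tray: Fixed shallow green tray of the same shape and size as the red one. Origin at the centre of its underside.
- stain_jar: Bystander: red stain jar with black lid, diameter 48 mm, 96 mm high, loose. Origin at the centre of its underside.
- dropper: Bystander: brown dropper bottle, diameter 32 mm, 82 mm high, loose. Origin at the centre of its underside.
- lens_hood: Bystander: black rubber lens hood, 42 x 50 x 71 mm, loose. Origin at the centre of its underside.
There are look-alikes about, which are no part of the job. There is more than one size of the jar; the job needs the smaller. What is shaped like the vial_2 but purple is not meant.

How it is judged:
By the outcome, as a careful person would: the job done as asked, in the order asked, and still so for the second after the job is handed in, with the robot touching nothing.
It also fails if it takes over 64 s, if anything falls off the work surface, if the arm or the gripper's body presses on something with over 40 N, if the wrist force passes 120 N, or if a joint passes its speed limit or range.

## Working session

There is one attempt and no reset: what is moved stays moved. The work goes in short steps, Python scripts to look and compute and a tool call to move; the robot and the scene stay as the last step left them, time stands still between calls to the robot, and variables do not carry over. Pictures are saved under pics/ and viewed, about 8 in all and at most 12, crops included, and the job is handed in when it is done.

Besides the shell and the picture viewer there is one more tool, called as name(argument=value, ...), one argument or row to a line, values as JSON. arm_command: Moves the arm, as the interface text tells. Its arguments: {"type":"object","properties":{"commands":{"type":"array"}},"required":["commands"]}

```bash
mkdir -p pics; cat > h.py <<'E'
from plant import *
import numpy as np, cv2
from scipy.spatial.transform import Rotation as R
def cam(s):
    f=200/np.tan(np.radians(s["fov_y"]/2)); K=np.array([[f,0,s["cx"]],[0,f,s["cy"]],[0,0,1.]])
    return K,np.array(s["dist"],float),np.array(s["world_to_cam"])
def proj(s,P):
    K,d,T=cam(s); P=np.atleast_2d(P).astype(float); c=P@T[:3,:3].T+T[:3,3]; c=c*[1,-1,-1]
    return cv2.projectPoints(c.reshape(-1,1,3),np.zeros(3),np.zeros(3),K,d)[0].reshape(-1,2)
def ray(s,px,z):
    K,d,T=cam(s); u=cv2.undistortPoints(np.array(px,float).reshape(-1,1,2),K,d).reshape(-1,2)
    D=np.c_[u[:,0],-u[:,1],-np.ones(len(u))]@T[:3,:3]; o=-T[:3,:3].T@T[:3,3]
    return o+D*((z-o[2])/D[:,2])[:,None]
E
python3 - <<'E'
from h import *
for n in ("top","side"):
    s=snapshot(n); cv2.imwrite(f"pics/{n}0.png",s["frame"]); K,d,T=cam(s); print(n,K[0,0],s["cx"],s["cy"],d,(-T[:3,:3].T@T[:3,3]).round(3))
print(get_obs())
E
```

```text
top 445.0186502401158 326.4768426179344 193.6320794525779 [0.0028109 0.        0.        0.        0.       ] [0.374 0.121 1.468]
side 501.68075299883094 318.04983826762805 201.8399711330746 [0.02322731 0.         0.         0.         0.        ] [0.266 1.185 0.585]
{'clock': 0.1, 'joint_pos': array([ 8.06218128e+01,  2.05852678e+01,  6.37723290e-01, -1.66266912e-02,
       -7.01357256e+01, -1.65058243e+01]), 'qvel': array([ 0.01889074, -0.17058637,  0.06893904,  0.1406968 ,  0.04634927,
       -0.06971647]), 'tau': array([-9.89323671e-04, -5.84162378e+01,  2.93752509e+01,  7.01550186e+00,
        1.01575954e-02, -6.23212850e-05]), 'tool_pos': array([0.29452136, 0.60685998, 0.22573328]), 'orientation': array([   5.87560694,   89.91527507, -110.01406552]), 'force': array([0.21575706, 0.80399278, 0.16533733]), 'moment': array([0.00961931, 0.0035183 , 0.01561291]), 'opening': 0.08745728576390875}
```

View pics/top0.png

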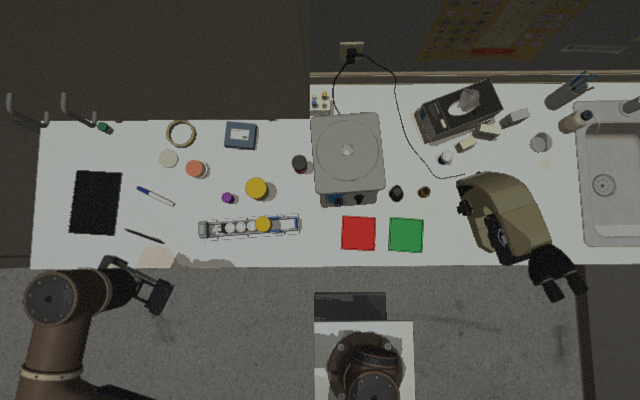

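View pics/side0.png

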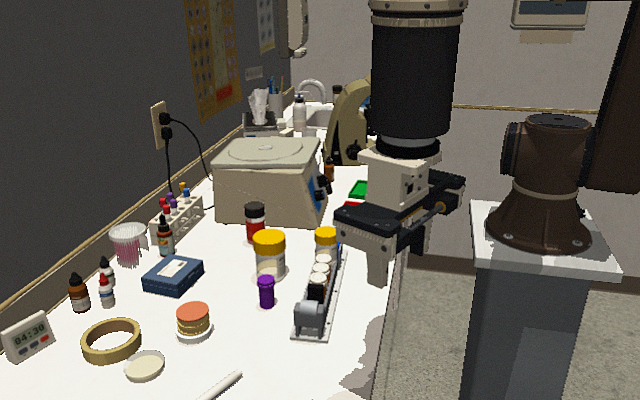

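The top view shows the chute from (200,229) to (298,225), feeding right. There are two yellow-lidded jars: the one in the chute at (263,224) and a larger one standing free at (257,188). The job's jar is the smaller one in the lane. The purple vial at (228,197) isn't part of the job. Red tray is at (358,233) and green at (406,235). I'll enlarge to confirm.

```bash
python3 - <<'E'
from h import *
s=snapshot("top"); f=s["frame"]
c=cv2.resize(f[165:265,190:440],None,fx=3.2,fy=3.2,interpolation=cv2.INTER_CUBIC); cv2.imwrite("pics/crop1.png",c)
hsv=cv2.cvtColor(f,cv2.COLOR_BGR2HSV)
def blobs(lo,hi,nm,z,amin=20):
    m=cv2.inRange(hsv,lo,hi); n,l,st,ce=cv2.connectedComponentsWithStats(m)
    for i in range(1,n):
        x,y,w,h,a=st[i]
        if a>amin and 165<y<265 and 190<x<440: print(nm,ce[i].round(1),a,(x,y,w,h),ray(s,[ce[i]],z)[0].round(4))
blobs((18,120,100),(32,255,255),"yellow",.108)
blobs((0,150,80),(8,255,255),"red",.008,200)
blobs((45,120,60),(80,255,255),"green",.008,200)
blobs((100,100,40),(125,255,255),"blue",.064,4)
E
```

```text
yellow [255.6 187.7] 339 (np.int32(245), np.int32(178), np.int32(22), np.int32(21)) [0.5693 0.3306 0.108 ]
yellow [262.3 223.9] 186 (np.int32(255), np.int32(217), np.int32(15), np.int32(15)) [0.4574 0.309  0.108 ]
red [357.9 233.1] 1064 (np.int32(341), np.int32(216), np.int32(35), np.int32(35)) [0.431  0.0097 0.008 ]
green [405.5 234.7] 1063 (np.int32(389), np.int32(218), np.int32(34), np.int32(35)) [ 0.4242 -0.1459  0.008 ]
blue [333.3 197.5] 93 (np.int32(326), np.int32(194), np.int32(18), np.int32(10)) [0.5423 0.0904 0.064 ]
blue [338. 205.] 5 (np.int32(336), np.int32(205), np.int32(5), np.int32(1)) [0.518  0.0757 0.064 ]
blue [274.  217.5] 20 (np.int32(269), np.int32(217), np.int32(11), np.int32(2)) [0.4801 0.2783 0.064 ]
blue [295.4 222.2] 21 (np.int32(294), np.int32(217), np.int32(3), np.int32(11)) [0.4646 0.2108 0.064 ]
blue [275.2 230.6] 19 (np.int32(269), np.int32(230), np.int32(12), np.int32(2)) [0.4389 0.2742 0.064 ]
```

View pics/crop1.png

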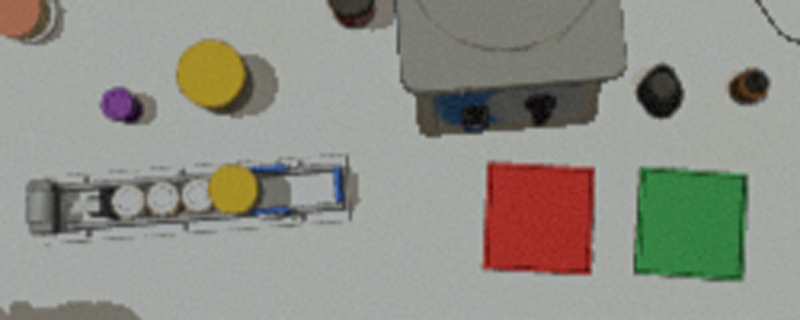

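The crop confirms it. The lane jar's lid is about 15 px (48 mm) against about 21 px for the free one, and it's pressed against the blue guides with three white caps behind it. The chute is turned about 4°. I'll rotate the tool first, jaws across the lane.

arm_command(
  commands=[0, 0, 0, 10.7, 100, 0, 0, 0, 10.7, 100, 0, 0, 0, 10.7, 100, 0, 0, 0, 10.7, 100, 0, 0, 0, 10.7, 100],
)

```text
clock: 0.78
tool_pos: [0.2941, 0.606, 0.2237]
orientation: [59.4, 89.7, -110.5]
force: [-0.7, -0.2, 0.3]
opening: 0.0874
```

```bash
cat >> h.py <<'E'
def go(p,ang):
    o=get_obs(); M=R.from_euler("xyz",o["orientation"],degrees=True).as_matrix()
    d=M.T@(np.array(p)-o["tool_pos"])*1000; a=np.degrees(np.arctan2(M[1,2],M[0,2])); t=(a-ang+180)%360-180
    print("t",round(o["clock"],2),"pos",o["tool_pos"].round(4),"jaw",a.round(1),"tilt",M[:,0].round(3),"shift",d.round(1),"turn",t.round(1),"F",o["force"].round(1),"open",round(o["opening"],4),"J",o["joint_pos"].round(0))
E
python3 - <<'E'
from h import *
go([.457,.309,.20],-175.8)
s=snapshot("side")
for h in (.07,.09,.1,.11,.12,.13): print(h,proj(s,[[.569,.33,h],[.569,.33,0]]).round(0).tolist())
E
```

```text
t 0.78 pos [0.2941 0.606  0.2237] jaw -169.9 tilt [-0.002 -0.005 -1.   ] shift [  24.8  320.8 -108.5] turn 5.9 F [-0.7 -0.2  0.3] open 0.0874 J [ 81.  21.   1.  -0. -70. -71.]
0.07 [[271.0, 245.0], [273.0, 274.0]]
0.09 [[271.0, 237.0], [273.0, 274.0]]
0.1 [[271.0, 232.0], [273.0, 274.0]]
0.11 [[271.0, 228.0], [273.0, 274.0]]
0.12 [[270.0, 224.0], [273.0, 274.0]]
0.13 [[270.0, 219.0], [273.0, 274.0]]
```

arm_command(
  commands=[0, 50, -17, 5.9, 100, 0, 60, -20, 0, 100, 0, 60, -20, 0, 100, 0, 60, -20, 0, 100, 0, 60, -20, 0, 100],
)

```text
clock: 1.45
tool_pos: [0.414, 0.3268, 0.2225]
orientation: [68.3, 89.5, -107.1]
force: [1.3, 0.2, 0.3]
opening: 0.0872
```

```bash
python3 - <<'E'
from h import *
go([.457,.309,.20],-175.8)
E
```

```text
t 1.45 pos [0.414  0.3268 0.2225] jaw -175.3 tilt [-0.002 -0.008 -1.   ] shift [ 22.6  21.1 -41.5] turn 0.5 F [1.3 0.2 0.3] open 0.0872 J [ 60.   7. -18.   0. -65. -55.]
```

arm_command(
  commands=[10, 18, -38, 0.5, 100, 10, 3, -4, 0, 100, 0, 0, 0, 0, 100],
)

```text
clock: 1.82
tool_pos: [0.4591, 0.3046, 0.203]
orientation: [69.4, 89.6, -106.2]
force: [-0.6, 0.4, -0.6]
opening: 0.0878
```

```bash
python3 - <<'E'
from h import *
go([.457,.309,.20],-175.8)
s=snapshot("wrist"); cv2.imwrite("pics/w1.png",s["frame"])
K,d,T=cam(s); print(K[0,0],(-T[:3,:3].T@T[:3,3]).round(3),proj(s,[[.457,.309,.108],[.463,.231,.008]]).round(0).tolist())
hsv=cv2.cvtColor(s["frame"],cv2.COLOR_BGR2HSV)
for nm,lo,hi,z in (("y",(18,120,80),(32,255,255),.108),("b",(100,100,40),(125,255,255),.064)):
    n,l,st,ce=cv2.connectedComponentsWithStats(cv2.inRange(hsv,lo,hi))
    for i in range(1,n):
        if st[i][4]>60: print(nm,ce[i].round(0),st[i],ray(s,[ce[i]],z)[0].round(4))
E
```

```text
t 1.82 pos [0.4591 0.3046 0.203 ] jaw -175.6 tilt [-0.002 -0.006 -1.   ] shift [ 2.9 -4.6  1.8] turn 0.2 F [-0.6  0.4 -0.6] open 0.0878 J [ 54.  10. -17.   0. -63. -50.]
330.39815499477453 [0.465 0.225 0.362] [[319.0, 208.0], [319.0, 106.0]]
y [319. 211.] [ 290  183   58   56 2571] [0.4575 0.3113 0.108 ]
y [186. 221.] [ 149  187   76   73 3990] [0.5666 0.3287 0.108 ]
y [500. 307.] [496 291   7  33  89] [0.2838 0.3923 0.108 ]
b [320.  89.] [301  85  38   8 253] [0.4639 0.2154 0.064 ]
b [296. 162.] [294 143   5  42 170] [0.4805 0.2811 0.064 ]
b [342. 163.] [339 143   6  42 181] [0.4388 0.2788 0.064 ]
```

View pics/w1.png

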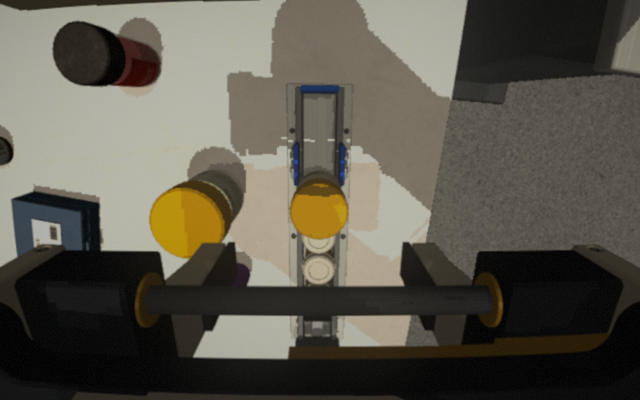

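The wrist view shows the lane jar's lid at (319,211), the guides at (296,162) and (342,163), and the end stop at (320,89). The big jar is alongside at (186,221), so I narrow the jaws to 75% to keep the left finger clear of it before going down.

arm_command(
  commands=[20, -6, 1.5, 0.2, 75, 30, 0, 0, 0, 75, 30, 0, 0, 0, 75, 25, 0, 0, 0, 75, 0, 0, 0, 0, 75],
)

```text
clock: 2.5
tool_pos: [0.4546, 0.3162, 0.0986]
orientation: [120.7, 89.8, -54.4]
force: [0.7, -0.1, 0.7]
opening: 0.0656
```

```bash
python3 - <<'E'
from h import *
go([.4575,.311,.079],-175.8)
E
```

```text
t 2.5 pos [0.4546 0.3162 0.0986] jaw -175.1 tilt [ 0.002 -0.003 -1.   ] shift [19.6  5.4 -2.4] turn 0.7 F [ 0.7 -0.1  0.7] open 0.0656 J [ 55.  16. -24.   0. -50. -50.]
```

arm_command(
  commands=[15, 4, -2, 0, 75, 4, 1, 0, 0, 75, 0, 0, 0, 0, 75],
)

```text
clock: 2.88
tool_pos: [0.4577, 0.3132, 0.081]
orientation: [176.3, 89.8, 1.4]
force: [-0.4, 0.2, 0.7]
opening: 0.0656
```

```bash
python3 - <<'E'
from h import *
go([.4575,.311,.079],-175.8)
s=snapshot("wrist"); cv2.imwrite("pics/w2.png",s["frame"])
s=snapshot("side"); cv2.imwrite("pics/s2.png",cv2.resize(s["frame"][200:350,220:400],None,fx=4,fy=4))
E
```

```text
t 2.88 pos [0.4577 0.3132 0.081 ] jaw -174.9 tilt [ 0.004  0.    -1.   ] shift [2.  2.1 0.4] turn 0.9 F [-0.4  0.2  0.7] open 0.0656 J [ 55.  17. -26.   0. -47. -50.]
```

View pics/w2.png

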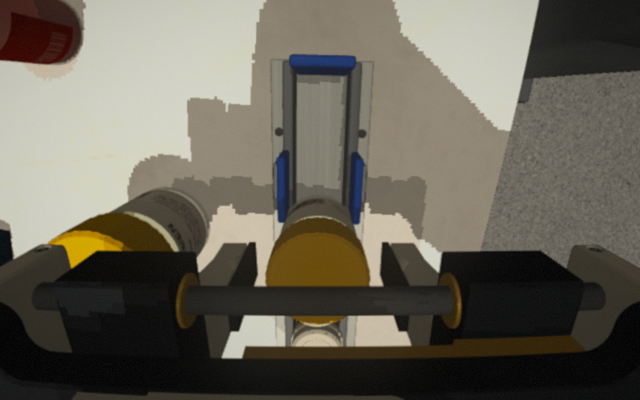

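The jaws straddle the lid, which is centred at (317,255). The big jar stays clear on the left at (120,230). Closing now.

arm_command(
  commands=[1, 2, 0, 0.7, 0, 0, 0, 0, 0, 0, 0, 0, 0, 0, 0, 0, 0, 0, 0, 0],
)

```text
clock: 3.48
tool_pos: [0.4583, 0.3114, 0.081]
orientation: [-167.1, 89.7, 17.2]
force: [1.3, 0.2, -1.6]
opening: 0.0474
```

arm_command(
  commands=[0, 0, 0, 0, 0, -5, 0, 0, 0, 0, -10, 0, 0, 0, 0, -15, 0, 0, 0, 0],
)

```text
clock: 3.98
tool_pos: [0.458, 0.311, 0.1119]
orientation: [176.0, 89.7, 0.4]
force: [-0.6, -0.9, -0.3]
opening: 0.0477
```

```bash
python3 - <<'E'
from h import *
go([.4575,.311,.22],-175.8)
E
```

```text
t 3.98 pos [0.458  0.311  0.1119] jaw -175.7 tilt [ 0.005  0.    -1.   ] shift [-108.1   -0.     0. ] turn 0.1 F [-0.6 -0.9 -0.3] open 0.0477 J [ 55.  15. -24.   0. -51. -50.]
```

Jar is held (opening 47.7 mm). Lifting clear, then travelling at height.

arm_command(
  commands=[-40, 0, 0, 0, 0, -50, 0, 0, 0, 0, -18, 0, 0, 0, 0, 0, 0, 0, 0, 0, 0, 0, 0, 0, 0],
)

```text
clock: 4.6
tool_pos: [0.4567, 0.3103, 0.2283]
orientation: [-159.9, 89.6, 24.4]
force: [-0.2, 0.1, -0.2]
opening: 0.048
```

```bash
python3 - <<'E'
from h import *
go([.429,.010,.22],-175.8)
s=snapshot("top"); a=s["frame"][190:250,190:310]
s=snapshot("side"); b=s["frame"][200:350,220:400]
cv2.imwrite("pics/c3.png",np.vstack([cv2.resize(a,(600,300)),cv2.resize(b,(360,300))[:, :].repeat(1,0) if 0 else cv2.copyMakeBorder(cv2.resize(b,(360,300)),0,0,0,240,0)]))
E
```

```text
t 4.6 pos [0.4567 0.3103 0.2283] jaw -175.7 tilt [ 0.006  0.003 -1.   ] shift [  7.3 297.3  50.4] turn 0.1 F [-0.2  0.1 -0.2] open 0.048 J [ 55.   9. -15.   0. -66. -50.]
```

View pics/c3.png

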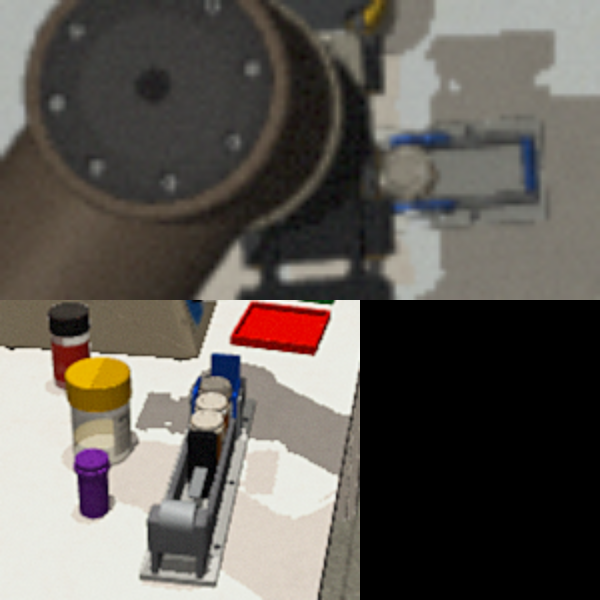

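The vials stand upright and the row is advancing: the first cap is already between the guides. The purple vial and big jar haven't moved. Travelling to the red tray.

arm_command(
  commands=[0, 30, 5, 0, 0, 0, 50, 8, 0, 0, 0, 60, 10, 0, 0, 0, 60, 10, 0, 0, 0, 50, 8, 0, 0],
)

```text
clock: 5.32
tool_pos: [0.4323, 0.0525, 0.2221]
orientation: [61.8, 89.6, -113.5]
force: [1.6, -0.2, 0.1]
opening: 0.0477
```

arm_command(
  commands=[0, 30, 6, 0, 0, 0, 10, 2, 0, 0, 0, 0, 0, 10, 0, 0, 0, 0, 10, 0, 0, 0, 0, 10, 0],
)

```text
clock: 5.95
tool_pos: [0.4249, 0.0078, 0.2189]
orientation: [69.7, 89.3, -136.8]
force: [0.4, -0.0, -0.1]
opening: 0.0478
```

arm_command(
  commands=[0, 0, 0, 10, 0, 0, 0, 0, 10, 0, 0, 0, 0, 10, 0, 0, 0, 0, 10, 0, 0, 0, 0, 10, 0],
)

```text
clock: 6.58
tool_pos: [0.4246, 0.0102, 0.2155]
orientation: [114.3, 88.9, -143.7]
force: [-0.3, 0.7, -0.9]
opening: 0.0475
```

```bash
python3 - <<'E'
from h import *
go([.429,.010,.13],90)
s=snapshot("top"); cv2.imwrite("pics/x.png",s["frame"][165:265,190:440])
f=s["frame"].astype(int)
hsv=cv2.cvtColor(s["frame"],cv2.COLOR_BGR2HSV)
for nm,lo,hi in (("red",(0,150,60),(8,255,255)),("y",(18,120,80),(32,255,255))):
    n,l,st,ce=cv2.connectedComponentsWithStats(cv2.inRange(hsv,lo,hi))
    for i in range(1,n):
        if st[i][4]>40 and st[i][0]<440: print(nm,ce[i].round(0),st[i])
E
```

```text
t 6.58 pos [0.4246 0.0102 0.2155] jaw 102.0 tilt [-0.015 -0.011 -1.   ] shift [85.4 -5.7 -0.4] turn 12.0 F [-0.3  0.7 -0.9] open 0.0475 J [  28.   -3.  -29.    0.  -65. -106.]
y [256. 188.] [245 178  22  21 351]
```

arm_command(
  commands=[10, -3, 0, 6, 0, 20, -3, 0, 6, 0, 30, 0, 0, 0, 0, 20, 0, 0, 0, 0, 0, 0, 0, 0, 0],
)

```text
clock: 7.25
tool_pos: [0.4295, 0.0122, 0.1313]
orientation: [124.8, 88.7, -145.2]
force: [-0.3, -0.2, 0.4]
opening: 0.0477
```

```bash
python3 - <<'E'
from h import *
go([.428,.010,.048],90)
s=snapshot("wrist"); cv2.imwrite("pics/w4.png",s["frame"])
s2=snapshot("side")
cv2.imwrite("pics/w4.png",np.hstack([cv2.resize(s["frame"],(480,300)),cv2.resize(s2["frame"][130:290,230:400],(318,300))]))
E
```

```text
t 7.25 pos [0.4295 0.0122 0.1313] jaw 90.0 tilt [-0.018 -0.013 -1.   ] shift [83.4 -0.  -1.1] turn 0.0 F [-0.3 -0.2  0.4] open 0.0477 J [  28.    3.  -36.    0.  -52. -118.]
```

View pics/w4.png

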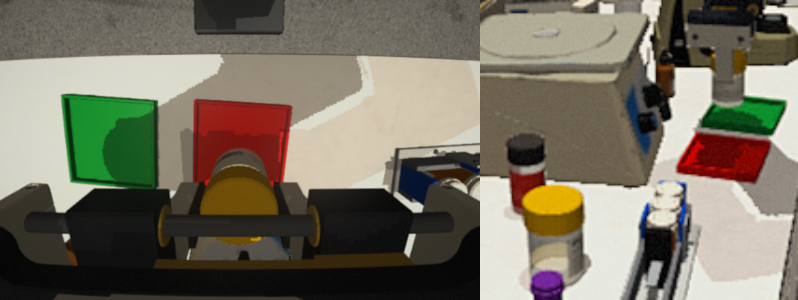

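The jar hangs upright over the red tray: lid at (238,215) in the left panel, tray centred near (243,140). The row has arrived at the stop in the right panel. Lowering.

arm_command(
  commands=[30, 0, -1, 0, 0, 30, 0, 0, 0, 0, 15, 0, 0, 0, 0, 2, 0, 0, 0, 0],
)

```text
clock: 7.85
tool_pos: [0.4342, 0.013, 0.0587]
orientation: [141.5, 89.4, -128.2]
force: [-1.1, -0.1, -0.2]
opening: 0.0476
```

```bash
python3 - <<'E'
from h import *
go([.428,.010,.048],90)
E
```

```text
t 7.85 pos [0.4342 0.013  0.0587] jaw 90.3 tilt [-0.007 -0.008 -1.   ] shift [10.7  6.1 -2.9] turn 0.3 F [-1.1 -0.1 -0.2] open 0.0476 J [  28.    9.  -41.    0.  -40. -118.]
```

arm_command(
  commands=[6, 4, -2, 0, 0, 4, 0, 0, 0, 0, 1, 0, 0, 0, 0],
)

```text
clock: 8.22
tool_pos: [0.4315, 0.0116, 0.0492]
orientation: [156.6, 89.6, -113.0]
force: [0.0, -0.2, -0.4]
opening: 0.0472
```

```bash
python3 - <<'E'
from h import *
go([.428,.010,.047],90)
E
```

```text
t 8.22 pos [0.4315 0.0116 0.0492] jaw 90.4 tilt [-0.003 -0.007 -1.   ] shift [ 2.2  3.5 -1.6] turn 0.4 F [ 0.  -0.2 -0.4] open 0.0472 J [  28.   10.  -42.    0.  -38. -118.]
```

arm_command(
  commands=[2, 0, 0, 0, 0, 2, 0, 0, 0, 0],
)

```text
clock: 8.48
tool_pos: [0.4325, 0.0117, 0.0467]
orientation: [170.1, 89.6, -99.4]
force: [-11.9, 1.5, 38.7]
opening: 0.0478
```

```bash
python3 - <<'E'
from h import *
go([.431,.011,.047],90)
E
```

```text
t 8.47 pos [0.4325 0.0117 0.0467] jaw 90.4 tilt [-0.001 -0.007 -1.   ] shift [-0.3  1.5 -0.7] turn 0.4 F [-11.9   1.5  38.7] open 0.0478 J [  28.   10.  -42.    1.  -38. -118.]
```

Seated: 39 N upward on the tool. I'll ease off a millimetre and release.

arm_command(
  commands=[-1, 0, 0, 0, 0, 0, 0, 0, 0, 75, 0, 0, 0, 0, 75, 0, 0, 0, 0, 75],
)

```text
clock: 8.98
tool_pos: [0.433, 0.0119, 0.0481]
orientation: [179.3, 89.6, -90.3]
force: [0.7, 0.4, 0.2]
opening: 0.0646
```

arm_command(
  commands=[-20, 0, 0, 0, 75, -40, 0, 0, 0, 75, -50, 0, 0, 0, 75, -50, 0, 0, 0, 75, 0, 0, 0, 0, 75],
)

```text
clock: 9.6
tool_pos: [0.4324, 0.0126, 0.2122]
orientation: [158.8, 89.5, -110.8]
force: [0.1, 0.3, -1.6]
opening: 0.0659
```

```bash
python3 - <<'E'
from h import *
go([.463,.231,.20],-175.8)
s=snapshot("side"); t=snapshot("top"); 
cv2.imwrite("pics/c5.png",np.hstack([cv2.resize(s["frame"][130:290,230:400],(400,376)),cv2.resize(t["frame"][180:260,270:350],(376,376))]))
E
```

```text
t 9.6 pos [0.4324 0.0126 0.2122] jaw 90.4 tilt [-0.003 -0.008 -1.   ] shift [ 10.3 -32.3 218.3] turn -93.8 F [ 0.1  0.3 -1.6] open 0.0659 J [  28.   -2.  -29.    0.  -63. -118.]
```

View pics/c5.png

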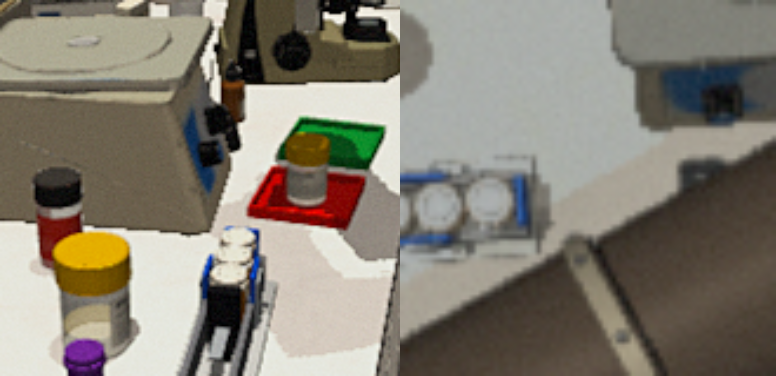

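The jar stands upright in the red tray, at (308,170) in the left panel. The first vial is at the stop, at (490,198) in the right panel. Going to the outlet.

arm_command(
  commands=[0, -5, 35, 0, 75, 0, -8, 55, 0, 75, 0, -8, 60, 0, 75, 0, -8, 50, -5, 75, 0, 0, 12, -10, 75],
)

```text
clock: 10.32
tool_pos: [0.454, 0.2271, 0.198]
orientation: [117.2, 88.5, -137.3]
force: [-0.1, -0.5, -0.7]
opening: 0.0657
```

arm_command(
  commands=[0, 0, 0, -10.7, 75, 0, 0, 0, -10.7, 75, 0, 0, 0, -10.7, 75, 0, 0, 0, -10.7, 75, 0, 0, 0, -10.7, 75],
)

```text
clock: 10.95
tool_pos: [0.4497, 0.2257, 0.1875]
orientation: [63.7, 87.5, -137.1]
force: [0.4, 0.5, -0.5]
opening: 0.0659
```

arm_command(
  commands=[0, 0, 0, -10.7, 75, 0, 0, 0, -10.7, 75, 0, 0, 0, -8, 75, 0, 0, 0, 0, 75],
)

```text
clock: 11.45
tool_pos: [0.4467, 0.223, 0.1801]
orientation: [34.0, 86.7, -137.1]
force: [0.2, 0.2, -0.0]
opening: 0.0657
```

```bash
python3 - <<'E'
from h import *
t=snapshot("top")
print("top cap",ray(t,[[289.1,222.1]],.07).round(4))
go([.463,.231,.14],-175.8)
s=snapshot("wrist"); cv2.imwrite("pics/w6.png",s["frame"]); print(proj(s,[[.463,.231,.07]]))
E
```

```text
top cap [[0.4648 0.2301 0.07  ]]
t 11.5 pos [0.4466 0.223  0.1801] jaw -171.2 tilt [-0.042 -0.039 -0.998] shift [ 39.   -6.7 -19.3] turn 4.6 F [-0.7  0.9 -0.6] open 0.0655 J [ 49.   8. -22.  -0. -63. -40.]
[[291.05138507 207.12678804]]
```

View pics/w6.png

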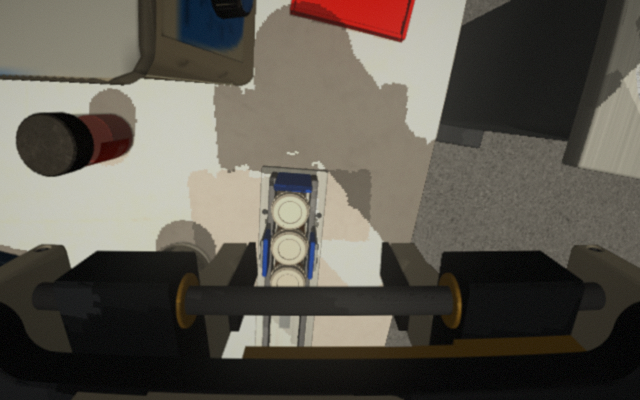

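The wrist view shows the three caps in line at (290,210), (290,247) and (288,283), with the first against the stop at (292,183). That agrees with the estimate within about 2 mm. The tool has picked up about 3° of tilt from the turning; I'll see whether going down brings it back.

arm_command(
  commands=[15, -3, -10, 5, 75, 20, -2, -6, 0, 75, 10, 0, 0, 0, 75],
)

```text
clock: 11.92
tool_pos: [0.4606, 0.2285, 0.1333]
orientation: [39.8, 86.8, -137.1]
force: [-0.7, -0.5, -0.2]
opening: 0.0656
```

```bash
python3 - <<'E'
from h import *
go([.464,.231,.10],-175.8)
E
```

```text
t 11.93 pos [0.4606 0.2285 0.1333] jaw -176.9 tilt [-0.041 -0.038 -0.998] shift [33.  -3.6 -4.9] turn -1.1 F [-0.7 -0.5 -0.2] open 0.0656 J [ 48.  12. -24.  -0. -57. -45.]
```

arm_command(
  commands=[-30, 0, 0, 0, 75, -30, 0, 0, 0, 75, -30, 0, 0, 0, 75, 0, 0, 0, 0, 75],
)

```text
clock: 12.42
tool_pos: [0.4632, 0.2308, 0.224]
orientation: [40.6, 86.5, -136.6]
force: [0.4, 0.6, -0.2]
opening: 0.0659
```

```bash
python3 - <<'E'
from h import *
go([.464,.231,.12],-175.8)
E
```

```text
t 12.43 pos [0.4632 0.2308 0.224 ] jaw -177.3 tilt [-0.045 -0.042 -0.998] shift [103.7  -4.3  -5.7] turn -1.5 F [ 0.4  0.6 -0.2] open 0.0659 J [ 48.   8. -17.  -0. -69. -45.]
```

arm_command(
  commands=[40, 0, 0, 0, 75, 40, 0, 0, 0, 75, 0, 0, 0, 0, 75],
)

```text
clock: 12.8
tool_pos: [0.4588, 0.2271, 0.1424]
orientation: [40.4, 86.6, -137.0]
force: [0.5, -0.4, 0.9]
opening: 0.0658
```

```bash
python3 - <<'E'
from h import *
go([.464,.231,.10],-175.8)
E
```

```text
t 12.8 pos [0.4588 0.2271 0.1424] jaw -177.5 tilt [-0.044 -0.041 -0.998] shift [41.9 -5.3 -7.3] turn -1.7 F [ 0.5 -0.4  0.9] open 0.0658 J [ 48.  12. -24.  -0. -58. -45.]
```

Tilt stays at about 3.4°. That's harmless for gripping a cap, and any residual will settle on the tray floor, so I carry on down to the cap.

arm_command(
  commands=[30, -4, -6, -1.7, 75, 10, -1, -1, 0, 75, 0, 0, 0, 0, 75],
)

```text
clock: 13.18
tool_pos: [0.4657, 0.2322, 0.1048]
orientation: [40.0, 86.8, -135.7]
force: [0.9, -0.4, 0.4]
opening: 0.0657
```

```bash
python3 - <<'E'
from h import *
go([.463,.2305,.045],-175.8)
s=snapshot("wrist"); cv2.imwrite("pics/w7.png",s["frame"][100:400,120:520]); print(proj(s,[[.464,.231,.07]]))
E
```

```text
t 13.18 pos [0.4657 0.2322 0.1048] jaw -175.8 tilt [-0.04  -0.039 -0.998] shift [59.8 -0.7  0.2] turn 0.0 F [ 0.9 -0.4  0.4] open 0.0657 J [ 48.  15. -25.  -0. -53. -44.]
[[317.57612918 231.11953299]]
```

View pics/w7.png

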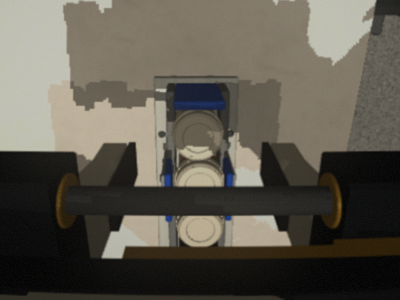

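The first cap is at (318,231) in the full frame, exactly as predicted and centred between the fingers. Descending.

arm_command(
  commands=[25, 0, 0, 0, 75, 25, 0, 0, 0, 75, 7, 0, 0, 0, 75, 0, 0, 0, 0, 75],
)

```text
clock: 13.72
tool_pos: [0.4667, 0.2328, 0.053]
orientation: [41.0, 87.3, -134.7]
force: [0.7, 0.8, 0.2]
opening: 0.0655
```

```bash
python3 - <<'E'
from h import *
go([.463,.2305,.045],-175.8)
E
```

```text
t 13.72 pos [0.4667 0.2328 0.053 ] jaw -175.8 tilt [-0.033 -0.033 -0.999] shift [8.2 1.8 3.6] turn 0.0 F [0.7 0.8 0.2] open 0.0655 J [ 48.  18. -29.  -0. -46. -44.]
```

arm_command(
  commands=[6, 1, 3, 0, 75, 2, 0, 0, 0, 75, 0, 0, 0, 0, 30, 0, 0, 0, 0, 0, 0, 0, 0, 0, 0],
)

```text
clock: 14.35
tool_pos: [0.4646, 0.2325, 0.0474]
orientation: [41.3, 87.6, -134.4]
force: [0.1, 0.0, 0.2]
opening: 0.0411
```

arm_command(
  commands=[0, 0, 0, 0, 0, 0, 0, 0, 0, 0],
)

```text
clock: 14.6
tool_pos: [0.4646, 0.2325, 0.0474]
orientation: [41.3, 87.6, -134.4]
force: [-0.0, 0.5, 0.5]
opening: 0.0335
```

```bash
python3 - <<'E'
from h import *
go([.463,.2305,.22],-175.8)
E
```

```text
t 14.6 pos [0.4646 0.2325 0.0474] jaw -175.8 tilt [-0.03  -0.03  -0.999] shift [-172.3    6.7    7.3] turn 0.0 F [-0.   0.5  0.5] open 0.0335 J [ 48.  18. -30.  -0. -44. -44.]
```

Cap is gripped (33.5 mm). Lifting vertically, with the tilt compensated.

arm_command(
  commands=[-15, 0.5, 0.5, 0, 0, -25, 1, 1, 0, 0, -25, 1, 1, 0, 0, -35, 1, 1, 0, 0, -40, 1, 1, 0, 0],
)

```text
clock: 15.22
tool_pos: [0.463, 0.2298, 0.1925]
orientation: [42.0, 87.2, -133.7]
force: [1.4, 1.0, -0.5]
opening: 0.0332
```

arm_command(
  commands=[-35, 1, 1, 0, 0, 0, 0, 0, 0, 0, 0, 0, 0, 0, 0],
)

```text
clock: 15.6
tool_pos: [0.464, 0.23, 0.2346]
orientation: [43.0, 87.6, -132.7]
force: [-0.5, 0.2, -1.1]
opening: 0.0337
```

```bash
python3 - <<'E'
from h import *
go([.424,-.146,.22],-175.8)
s=snapshot("side"); cv2.imwrite("pics/c8.png",cv2.resize(s["frame"][100:330,220:430],(630,690))[:600])
E
```

```text
t 15.6 pos [0.464  0.23   0.2346] jaw -175.8 tilt [-0.028 -0.031 -0.999] shift [ 27.2 371.4  67.2] turn 0.0 F [-0.5  0.2 -1.1] open 0.0337 J [ 48.   7. -17.  -0. -69. -44.]
```

View pics/c8.png

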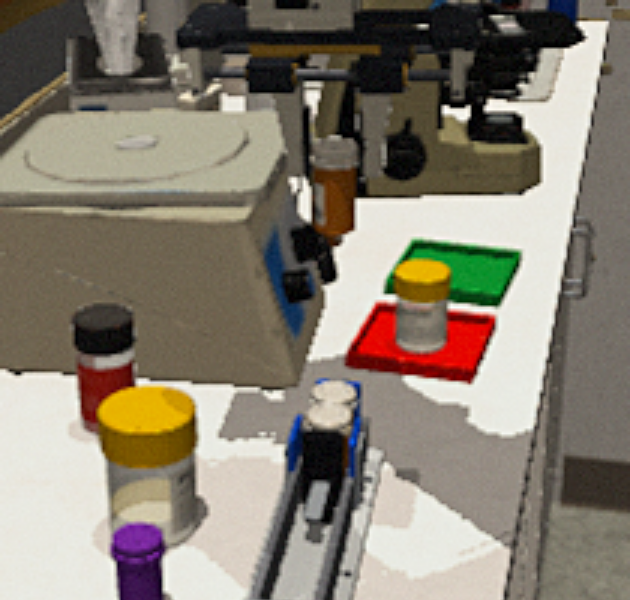

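Vial 1 hangs upright in the gripper at (335,190), the jar stands in the red tray, and the remaining two are advancing. At the green tray (y = -0.146, clear of the centrifuge side) the jaws can stay as they are, so no turning is needed.

arm_command(
  commands=[1, 30, 5, 0, 0, 2, 50, 9, 0, 0, 2, 60, 11, 0, 0, 2, 60, 11, 0, 0, 2, 60, 11, 0, 0],
)

```text
clock: 16.27
tool_pos: [0.4341, -0.0375, 0.2307]
orientation: [41.2, 87.1, -134.1]
force: [1.0, 0.6, 0.1]
opening: 0.0337
```

```bash
python3 - <<'E'
from h import *
go([.424,-.146,.22],-175.8)
E
```

```text
t 16.27 pos [ 0.4341 -0.0375  0.2307] jaw -175.4 tilt [-0.035 -0.037 -0.999] shift [ 15.  106.8  18.5] turn 0.4 F [1.  0.6 0.1] open 0.0337 J [ 22.  -2. -27.   1. -68. -18.]
```

arm_command(
  commands=[3, 50, 8, 0.4, 0, 3, 38, 7, 0, 0, 3, 10, 2, 0, 0, 0, 0, 0, 0, 0],
)

```text
clock: 16.77
tool_pos: [0.4203, -0.1432, 0.2227]
orientation: [37.6, 86.8, -138.5]
force: [-0.2, 0.4, -0.4]
opening: 0.0333
```

```bash
python3 - <<'E'
from h import *
go([.424,-.146,.055],-175.8)
E
```

```text
t 16.77 pos [ 0.4203 -0.1432  0.2227] jaw -176.1 tilt [-0.042 -0.037 -0.998] shift [167.4  -2.7 -10.9] turn -0.3 F [-0.2  0.4 -0.4] open 0.0333 J [  8.  -1. -27.   2. -66.  -5.]
```

arm_command(
  commands=[30, 0, -2, 0, 0, 45, -1, -3, 0, 0, 40, -1, -3, 0, 0, 25, 0, -2, 0, 0, 0, 0, 0, 0, 0],
)

```text
clock: 17.4
tool_pos: [0.4263, -0.1412, 0.0788]
orientation: [38.2, 86.8, -137.5]
force: [-0.4, -0.2, -0.8]
opening: 0.0333
```

```bash
python3 - <<'E'
from h import *
go([.424,-.146,.048],-175.8)
E
```

```text
t 17.4 pos [ 0.4263 -0.1412  0.0788] jaw -175.8 tilt [-0.041 -0.038 -0.998] shift [31.   3.5  1.3] turn 0.0 F [-0.4 -0.2 -0.8] open 0.0333 J [  9.   9. -38.   3. -45.  -6.]
```

arm_command(
  commands=[15, 2, 0, 0, 0, 12, 1, 0, 0, 0, 3, 0, 0, 0, 0, 0, 0, 0, 0, 0],
)

```text
clock: 17.9
tool_pos: [0.4284, -0.1434, 0.0511]
orientation: [41.5, 87.0, -134.0]
force: [-0.0, -0.2, -1.0]
opening: 0.0335
```

```bash
python3 - <<'E'
from h import *
go([.424,-.146,.044],-175.8)
E
```

```text
t 17.9 pos [ 0.4284 -0.1434  0.0511] jaw -175.5 tilt [-0.037 -0.038 -0.999] shift [7.4 2.  4.3] turn 0.3 F [-0.  -0.2 -1. ] open 0.0335 J [  8.  12. -40.   3. -41.  -6.]
```

arm_command(
  commands=[3, 0, 0, 0, 0, 1.5, 0, 0, 0, 0, 0, 0, 0, 0, 0],
)

```text
clock: 18.27
tool_pos: [0.429, -0.1436, 0.0475]
orientation: [43.1, 87.1, -132.4]
force: [-0.1, 0.6, 0.1]
opening: 0.0335
```

arm_command(
  commands=[1.5, 0, 0, 0, 0, 0, 0, 0, 0, 0],
)

```text
clock: 18.52
tool_pos: [0.429, -0.1437, 0.046]
orientation: [43.2, 87.1, -132.3]
force: [0.5, -0.5, -0.6]
opening: 0.0335
```

arm_command(
  commands=[1.2, 0, 0, 0, 0, 0, 0, 0, 0, 0],
)

```text
clock: 18.77
tool_pos: [0.429, -0.1437, 0.0447]
orientation: [43.2, 87.1, -132.3]
force: [0.4, 0.4, 0.4]
opening: 0.0336
```

arm_command(
  commands=[0.8, 0, 0, 0, 0, 0, 0, 0, 0, 0],
)

```text
clock: 19.02
tool_pos: [0.4289, -0.1438, 0.0438]
orientation: [43.1, 87.1, -132.4]
force: [0.2, 0.4, 0.3]
opening: 0.0336
```

arm_command(
  commands=[0.8, 0, 0, 0, 0, 0, 0, 0, 0, 0],
)

```text
clock: 19.27
tool_pos: [0.4291, -0.144, 0.0435]
orientation: [43.6, 87.1, -131.9]
force: [-0.2, -0.1, 1.8]
opening: 0.0331
```

arm_command(
  commands=[0.7, 0, 0, 0, 0, 0, 0, 0, 0, 0],
)

```text
clock: 19.52
tool_pos: [0.4292, -0.1442, 0.0435]
orientation: [44.3, 87.1, -131.2]
force: [-0.2, 0.3, 0.4]
opening: 0.0335
```

The height matches the expected contact (0.0434) and no longer drops. Releasing in two steps, then backing off straight up.

arm_command(
  commands=[0, 0, 0, 0, 43, 0, 0, 0, 0, 43, 0, 0, 0, 0, 75, 0, 0, 0, 0, 75, 0, 0, 0, 0, 75],
)

```text
clock: 20.15
tool_pos: [0.4292, -0.1441, 0.0431]
orientation: [44.0, 87.1, -131.5]
force: [0.5, 0.5, 0.5]
opening: 0.0617
```

```bash
python3 - <<'E'
from h import *
go([.429,-.144,.22],-175.8)
E
```

```text
t 20.15 pos [ 0.4292 -0.1441  0.0431] jaw -175.5 tilt [-0.034 -0.039 -0.999] shift [-176.7    6.2    6.7] turn 0.3 F [0.5 0.5 0.5] open 0.0617 J [  8.  13. -40.   3. -39.  -6.]
```

arm_command(
  commands=[-15, 0.5, 0.5, 0, 75, -35, 1, 1, 0, 75, -50, 2, 2, 0, 75, -50, 2, 2, 0, 75, -25, 0, 0, 0, 75],
)

```text
clock: 20.78
tool_pos: [0.4283, -0.1434, 0.2214]
orientation: [39.6, 86.8, -135.9]
force: [1.4, -0.8, 0.2]
opening: 0.0657
```

arm_command(
  commands=[0, -20, 0, 0, 75, 0, -40, 0, 0, 75, 0, 0, 0, 0, 75],
)

```text
clock: 21.15
tool_pos: [0.4247, -0.0823, 0.2222]
orientation: [43.4, 87.1, -132.1]
force: [0.1, 0.0, 1.0]
opening: 0.0661
```

```bash
python3 - <<'E'
from h import *
go([.429,-.144,.22],-175.8)
s=snapshot("side"); t=snapshot("top"); w=snapshot("wrist")
a=cv2.resize(s["frame"][140:320,230:400],(400,424)); b=cv2.resize(t["frame"][180:265,260:345],(400,400))
c=cv2.resize(w["frame"],(400,250))
im=np.zeros((600,800,3),np.uint8); im[:424,:400]=a; im[:250,400:]=c; im[250:600,400:750]=cv2.resize(b,(350,350)); cv2.imwrite("pics/fin.png",im)
ref=cv2.imread("pics/top0.png"); d=cv2.absdiff(ref,t["frame"]).max(2)
for n,(y0,y1,x0,x1) in dict(stain=(150,178,288,312),hood=(182,206,386,406),drop=(182,202,416,434),big=(175,202,242,272),purple=(190,206,220,240)).items(): print(n,d[y0:y1,x0:x1].mean().round(1),(d[y0:y1,x0:x1]>60).sum())
E
```

```text
t 21.15 pos [ 0.4247 -0.0823  0.2222] jaw -175.6 tilt [-0.034 -0.038 -0.999] shift [ 4.4 61.8  0.4] turn 0.2 F [0.1 0.  1. ] open 0.0661 J [ 17.  -2. -28.   2. -66. -13.]
stain 7.8 0
hood 48.3 157
drop 54.5 142
big 8.6 0
purple 8.0 0
```

View pics/fin.png

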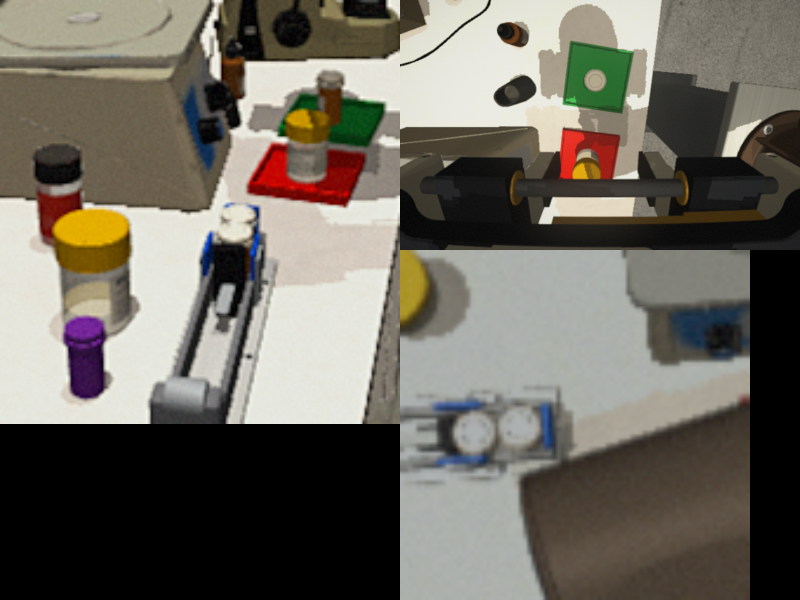

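The picture shows all of this:
- **Vial 1:** stands upright mid green tray, at (330,95) left and (595,80) wrist.
- **Jar:** stands in the red tray, at (308,145).
- **Other two vials:** stand in the chute with the first against the stop, caps at (520,425) and (473,433).
- **Bystanders:** the hood and dropper stand upright in the wrist panel, though the arm hides them from the top camera, so that difference check says nothing about them.

Handing in.

```bash
python3 - <<'E'
from h import *
s=snapshot("wrist"); t=snapshot("top")
print("hood,dropper wrist",ray(s,[[(515-400)*1.6,92*1.6]],.07).round(3),ray(s,[[(514-400)*1.6,32*1.6]],.08).round(3))
print("hood,dropper at start",ray(t,[[396,193]],.07).round(3),ray(t,[[424,191]],.08).round(3))
print(close_job())
E
```

```text
hood,dropper wrist [[ 0.547 -0.117  0.07 ]] [[ 0.544 -0.201  0.08 ]]
hood,dropper at start [[ 0.554 -0.109  0.07 ]] [[ 0.558 -0.195  0.08 ]]
the job is handed in; nothing more can be done
None
```

The job is done and handed in at about 21 s of the 64 s allowed. I lifted the small yellow-lidded jar out of the chute and stood it in the red tray. The row then advanced, and I took the first amber vial from the outlet and stood it in the green tray.

**Last checks**
- The final pictures show the jar and vial 1 upright in their trays, and the other two vials standing in the chute with the leading one at the end stop.
- The stain jar, big jar and purple vial show no change from the start in the top camera.
- The lens hood and dropper could not be compared in the top camera because the arm hid them. The wrist view shows both standing. Rough pixel picks put them 11 mm (hood) and 15 mm (dropper) from their first estimates. I take that as picking and height error, since the planned path stayed clear of both, but it isn't a precise confirmation.

**What went less cleanly**
- The tool picked up about 3° of tilt that I could not remove, so vial 1 was gripped and set down slightly tilted. It stood upright after release.
- Setting the jar down briefly reached 39 N at the wrist, so I eased off before letting go.
- The force reading at vial 1's contact was not conclusive, so I went by the height.

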